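# Dock the telescopic hanging bar and hold it drawn out

## Task

Pick up the telescopic hanging bar and lower it, without dropping it, over the two pins of the stand until its plate lies flush, then let go of it. Next press the button on the side of its pull head and, keeping it pressed, draw the tube out past the first stop to the second, fully out, with the plate staying flush. Finish while holding it there against its return spring so that I can hang the ladles on it; leave everything else on the counter where it is.

Things in the scene. Friction and masses are not known exactly. Their poses are not given: they have to be found in the camera images.
- stand: fixed low block, cedar with a dark steel top, 190 (x) x 120 (y) x 20 mm tall, screwed to the counter, with two upright steel pins on its top. Origin: centre of its underside, z up. The hanging bar's plate belongs on its top (z = 20 mm), x and y axes along the plate's
- pin_thick (a point): tip of the thick pin: 14 mm diameter, 18 mm tall above the block's top (straight for 10 mm, then tapering to about 6 mm), at (+50, +34, 38) mm in the stand's frame
- pin_thin (a point): tip of the thin pin: 9 mm diameter, 18 mm tall (straight for 10 mm, then tapering to about 4 mm), at (-45, -34, 38) mm in the stand's frame
- bar: loose telescopic hanging bar, 0.55 to 0.85 kg: aluminium plate 170 (x) x 100 (y) x 8 mm with two unequal holes in diagonal corners (fits one way round), on it a steel housing 30 mm wide (y), x from -55 to +70 mm, top 48 mm above the plate's underside; the tube leaves its -x end. Origin: centre of the plate's underside. Flush: origin at (0, 0, 20) mm of the stand's frame, axes parallel
- bar_grip (a point): point inside the housing near the centre of mass, at (-5, 0, 34) mm in the bar's frame: take the housing here from above, fingers closing along the bar's y (30 mm wide). Fingertips may reach down to the plate, whose upper face is 26 mm below this point
- hole_wide (a point): centre of the 17 mm hole (for the thick pin), on the plate's upper face, at (+50, +34, 8) mm in the bar's frame
- hole_narrow (a point): centre of the 12 mm hole (for the thin pin), on the plate's upper face, at (-45, -34, 8) mm in the bar's frame
- tube (a joint): how far the tube is drawn out along the bar's -x, m: 0 = home, latched; 0.045 = first stop (catches there if the button is up; a dark ring then shows at the housing's mouth); 0.090 = second stop, end of travel. It leaves home and passes the first stop only with the button pressed. An inner spring draws it back with 3 to 6 N, friction about 1 N
- tube_head (a point): centre of the pull head, a black block 40 (x) x 26 (y) x 34 mm tall at the tube's end, at (-88, 0, 28) mm in the bar's frame when home, moving along the bar's -x. 13 mm of open tube lie between it and the housing when home. Pinched from above, fingers closing along the bar's y, one finger pushes the button in; a grip of 25 N with the TCP 6 mm above this point holds
- button_face (a point): middle of the button's outer face: a grey block 24 (x) x 20 (z) mm standing 6 mm out of the head's +y side; it is pushed towards -y
- button (a joint): how far the button is pushed in, in m: 0 = out, 0.005 = fully in (6 N); the latch is free beyond 0.0035; it springs out when let go
- jar_a: square glass jar with a square metal lid, 66 x 66 x 112 mm tall; origin: centre of its underside. Bystander, leave alone
- jar_b: a second square jar like jar_a, on the other side of the counter. Bystander, leave alone
- olla_lid: round stoneware pot lid with a knob, 112 mm across, 48 mm tall, lying on the counter behind the two work places; origin: centre of its underside. Bystander
- silicone_lid: small round orange silicone lid, 74 mm across, 10 mm thick with an 18 mm knob on top (18 mm in all), flat on the counter between and in front of the two work places; origin: centre of its underside. Bystander
- tong: spring steel kitchen tong lying flat, about 225 x 45 mm, 17 mm tall; origin: middle of it, on the counter. Bystander
- pepper_mill: turned dark wooden pepper mill, 56 mm across, 148 mm tall, at the left; origin: centre of its underside. Bystander
Things that resemble listed ones, but are neither listed nor needed, are in the scene too. Several things have the shape of the bar; the one meant has the colours described above. What is shaped like the stand but red is not meant.

How it is judged:
By the outcome, as a careful person would: the job done as asked, in the order asked, and still so for the second after the job is handed in, while the arm keeps its last pose, push and grip.
It also fails if it takes over 64 s, if anything falls off the work surface, if the arm or the gripper's body presses on something with over 40 N, if the wrist force passes 120 N, or if a joint passes its speed limit or range.

## Robot

A 6-joint arm with a two-finger parallel gripper is mounted at the origin on the work surface. World frame = base frame: x ahead of the robot, y to its left, z up, the work surface at z = 0. Lengths are in mm, angles in degrees, forces in N, time in s.
With the tool pointing down it reaches from about 275 to 850 mm from the base axis. Payload 19 kg.
Tool frame: the origin (TCP) lies between the finger pads, 19 mm behind the fingertips; this is the grasp point; z points along the fingers, y is the line along which they close (so a half turn about z gives the same grasp; the last joint's range is limited). The gripper opens to 85 mm and grips with 20 to 120 N. Pads are 22 mm wide; open, the fingers measure 114 mm over their backs; the gripper's body (76 mm by 85 mm) begins 54 mm behind the grasp point. The pads swing forward as they close: fully open they stand 13 mm farther back than shut.
Start: joints at [-81.074, 8.623, 82.357, -0, 89.026, -7.678], TCP at [164.287, -551.001, 249.967] pointing down, gripper open.
Joint ranges: [-160.23, 160.23], [-39.13, 120.54], [6.94, 153.29], [-79.49, 259.48], [9.18, 160.14], [-161.06, 161.06]. Speed limits (degrees/s): [108.29, 108.29, 127.2, 172.46, 172.46, 172.46].

## Interface

Orientations are given as [roll, pitch, yaw] about the fixed x, y, z axes, in that order (R = Rz(yaw) Ry(pitch) Rx(roll)).
In Python, from workcell import sensors, optics, order gives the robot as it stands.
- The arm moves only by the shell command python3 -m jog 'ROWS' [FORCE]. ROWS is text: rows parted by semicolons, each of 7 numbers parted by spaces: the opening, from -1 (shut) to 1 (fully open), then the shift along the tool's x, y, z in units of 30 mm (1.0 is 30 mm), then the turn, a rotation vector about the tool's x, y, z in units of 6 degrees (1.0 is 6 degrees). In form: jaw x y z rx ry rz; .... A call has 1 to 5 rows; each row shifts and turns the commanded pose from where the row before left it, along the tool's axes as they then stand; what a row does not reach is not made up. A row lasts 1/12 s, in which the tool goes at most 41.7 mm and 7.16 degrees, less where a joint would pass 70% of its speed; a pose out of reach is approached as far as the arm can. A call is refused whole if a number of a shift passes 1 or a number of a turn 1, either way. A call with a gripper value outside its range is refused whole. The fingers move at their own pace and stop on an object; FORCE is the grip in N (left out, the last holds). Time passes only in rows, so rows that do not move let the fingers close. It gives the time, the measured TCP pose, the force, the opening and the grip force at its end, in the units of the state.
- sensors.state(): the state, without advancing time (a new reading comes with each control period).
- optics.camera(name): name is "side" or "top"; returns (picture, depth): 420x560x3 uint8, blue, green, red; 420x560 float32, mm along the optical axis (not along the pixel's ray), 0 where there is no reading.
- optics.camera_model(name): a dict with "camera_matrix" (3x3 intrinsics, pixels), "extrinsics" (4x4, takes a point from camera to world coordinates). Camera axes: x right, y down, z forward; pixel columns grow to the right and rows downward; lengths in mm; the calibration is good to about 2 mm. A picture is of the moment at which its call begins. camera_model takes no time and is no camera call.
- order.close_job(): hands the job in; it is judged then, once.
The state is a dict: "t": time; "joint_positions": joint angles; "qd": joint speeds; "tau": joint torques, N m; "tool_pos": TCP position; "orientation": TCP orientation; "force": force on the tool from outside, world axes, zero at the start; "wrist_torque": the same for the moment, N m; "finger_gap": opening from 0.0 (shut) to 1.0 (fully open); "grasp_force": force on a finger pad.
Only numpy, scipy, OpenCV 4.12 (cv2) and the standard library are available. Lean on these libraries where they do the work, as an engineer would, in place of code of your own. Each camera call takes 0.05 s, during which the arm holds its last target. There are 200 camera calls.

## Working session

There is one attempt and no reset: what is moved stays moved. The work goes in short steps, Python scripts to look and compute and a shell command to move; the robot and the scene stay as the last step left them, time stands still between calls to the robot, and variables do not carry over. Pictures are saved under pics/ and viewed, at most 10 in all, crops included, and the job is handed in when it is done.

```bash
mkdir -p pics; ls; python3 - <<'E'
from workcell import sensors, optics
import cv2,numpy as np
print(sensors.state())
for n in("side","top"):
    p,d=optics.camera(n); cv2.imwrite(f"pics/{n}0.png",p); np.save(f"pics/{n}0d.npy",d)
    m=optics.camera_model(n); print(n,m)
E
```

```text
pics
{'t': 0.0, 'joint_positions': array([-8.10746900e+01,  8.64755410e+00,  8.23914131e+01, -4.97538752e-04,
        8.90264924e+01, -7.67577608e+00]), 'qd': array([-0.05982563,  0.07692683, -0.05440082,  0.10444274,  0.096931  ,
       -0.03576809]), 'tau': array([ 2.08739375e-04, -7.13056612e+01, -5.70867920e+01, -1.54117620e-04,
        9.05171677e-03, -4.81597738e-05]), 'tool_pos': array([ 164.24299099, -550.813057  ,  249.42305445]), 'orientation': array([-1.79935060e+02, -8.25025900e-03,  1.66010901e+01]), 'force': array([-0.75186106, -0.48812518, -0.19477001]), 'wrist_torque': array([0.01251896, 0.03881461, 0.00017094]), 'grasp_force': 0.0, 'finger_gap': 1.002341001187175}
side {'camera_matrix': array([[510.79647012,   0.        , 280.32013453],
       [  0.        , 510.79647012, 204.91363707],
       [  0.        ,   0.        ,   1.        ]]), 'extrinsics': array([[ 9.22967074e-01, -2.91938131e-01,  2.50806513e-01,
         1.36451083e+02],
       [-3.84649510e-01, -6.77175222e-01,  6.27278624e-01,
        -1.06620018e+03],
       [-1.32865928e-02, -6.75430119e-01, -7.37304293e-01,
         1.32866708e+03],
       [ 0.00000000e+00,  0.00000000e+00,  0.00000000e+00,
         1.00000000e+00]])}
top {'camera_matrix': array([[467.0222692 ,   0.        , 282.426712  ],
       [  0.        , 467.0222692 , 207.88884933],
       [  0.        ,   0.        ,   1.        ]]), 'extrinsics': array([[ 2.78455248e-02, -9.89850371e-01,  1.39358783e-01,
         3.78679503e+02],
       [-9.99612040e-01, -2.74857536e-02,  4.50591233e-03,
        -1.81077640e+00],
       [-6.29797835e-04, -1.39430186e-01, -9.90231703e-01,
         1.30268071e+03],
       [ 0.00000000e+00,  0.00000000e+00,  0.00000000e+00,
         1.00000000e+00]])}
```

View pics/top0.png

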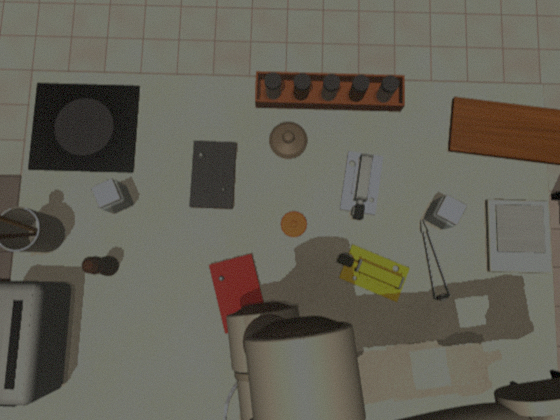

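View pics/side0.png

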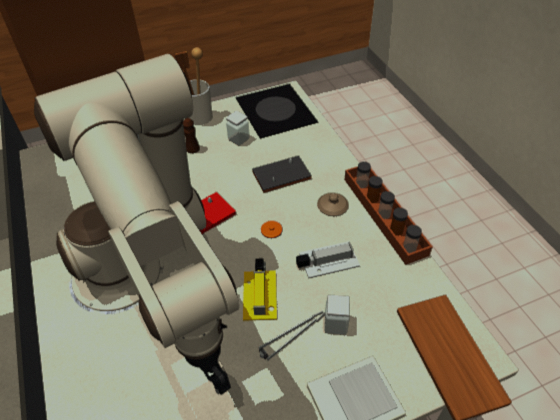

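```bash
cat > h.py <<'E'
import cv2,numpy as np
from workcell import optics,sensors
def crop(p,x0,y0,w,h,s): return cv2.convertScaleAbs(cv2.resize(p[y0:y0+h,x0:x0+w],None,fx=s,fy=s,interpolation=cv2.INTER_CUBIC),alpha=1.5)
def ray(n,uv):
    m=optics.camera_model(n);E=m["extrinsics"];K=m["camera_matrix"]
    return E[:3,3],E[:3,:3]@np.linalg.solve(K,[uv[0],uv[1],1.])
def atz(n,uv,z):
    o,d=ray(n,uv); return o+d*(z-o[2])/d[2]
def tri(a,b):
    o1,d1=ray("top",a);o2,d2=ray("side",b)
    s=np.linalg.lstsq(np.c_[d1,-d2],o2-o1,rcond=None)[0]
    p,q=o1+s[0]*d1,o2+s[1]*d2
    return (p+q)/2,np.linalg.norm(p-q)
def proj(n,P):
    m=optics.camera_model(n);c=np.linalg.inv(m["extrinsics"])@np.append(P,1);u=m["camera_matrix"]@c[:3];return u[:2]/u[2]
E
python3 - <<'E'
from h import *
t=cv2.imread("pics/top0.png");s=cv2.imread("pics/side0.png")
o=np.zeros((600,800,3),np.uint8)
def put(im,x,y): o[y:y+im.shape[0],x:x+im.shape[1]]=im
put(crop(t,330,148,65,75,4),0,0); put(crop(t,185,135,60,80,4),0,300)
o[300:,240:]=0
put(crop(s,285,230,80,50,6),300,0); put(crop(s,245,150,75,45,6),300,310)
cv2.imwrite("pics/c1.png",o)
E
```

```text
Traceback (most recent call last):
ValueError: could not broadcast input array from shape (320,240,3) into shape (300,240,3)
```

```bash
python3 - <<'E'
from h import *
t=cv2.imread("pics/top0.png");s=cv2.imread("pics/side0.png")
o=np.zeros((600,800,3),np.uint8)
def put(im,x,y): o[y:y+im.shape[0],x:x+im.shape[1]]=im
put(crop(t,330,148,65,75,4),0,0); put(crop(t,185,138,60,75,4),0,300)
put(crop(s,285,230,80,50,6),300,0); put(crop(s,245,150,75,45,6),300,310)
cv2.imwrite("pics/c1.png",o)
E
```

```text
(no output)
```

View pics/c1.png

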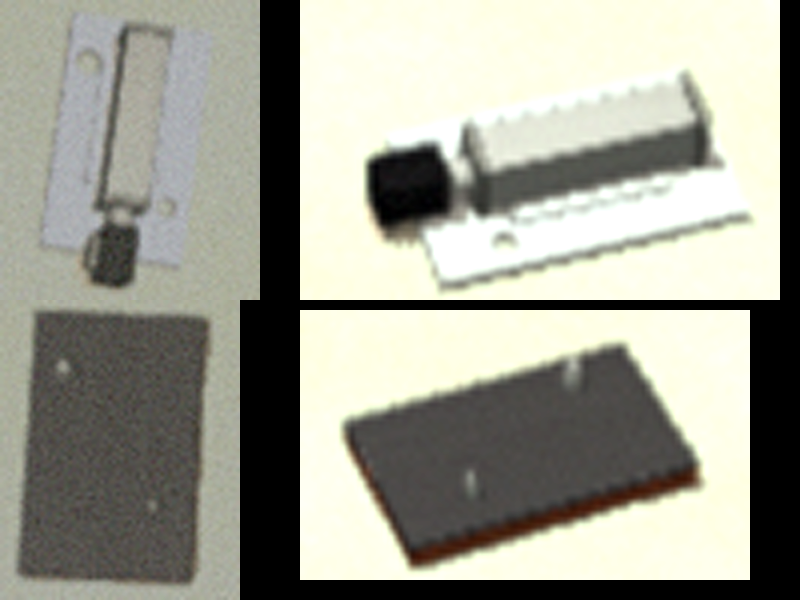

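```bash
cat > m.py <<'E'
from h import *
from scipy.optimize import least_squares
T=lambda x,y,x0,y0:(x0+(x+.5)/4-.5,y0+(y+.5)/4-.5)
S=lambda x,y,x0,y0:(x0+(x+.5)/6-.5,y0+(y+.5)/6-.5)
def fit(obs,g):
    def f(q):
        c,s=np.cos(q[3]),np.sin(q[3]);r=[]
        for n,uv,P in obs:
            W=np.array([c*P[0]-s*P[1]+q[0],s*P[0]+c*P[1]+q[1],P[2]+q[2]])
            r+=list(proj(n,W)-uv)
        return np.array(r)
    r=least_squares(f,g);print(np.round(r.x[:3],1),np.degrees(r.x[3]).round(2),"rms px",np.sqrt(np.mean(r.fun**2)).round(2));return r
E
python3 - <<'E'
from m import *
t=lambda x,y:T(x,y,330,148); s=lambda x,y:S(x-300,y,285,230)
bt=[("top",t(73,13),(85,50,8)),("top",t(211,30),(85,-50,8)),("top",t(181,267),(-85,-50,8)),("top",t(42,246),(-85,50,8)),("top",t(89,61),(50,34,8)),("top",t(167,207),(-45,-34,8))]
bs=[("side",s(503,239),(-45,-34,8)),("side",s(441,287),(-85,-50,4)),("side",s(751,217),(85,-50,4)),("side",s(686,70),(70,15,48)),("side",s(706,118),(70,-15,48)),("side",s(486,166),(-55,-15,48)),("side",s(468,125),(-55,15,48))]
for o in(bt+bs,bt,bs): 
  r=fit(o,[480,-150,0,-.1]);print(np.round(r.fun.reshape(-1,2),1).tolist())
print("narrow hole",tri(t(167,207),s(503,239)))
t=lambda x,y:T(x,y-300,185,138); s=lambda x,y:S(x-300,y-310,245,150)
bt=[("top",t(36,312),(95,60,20)),("top",t(209,318),(95,-60,20)),("top",t(194,582),(-95,-60,20)),("top",t(20,577),(-95,60,20)),("top",t(63,367),(50,34,36)),("top",t(152,505),(-45,-34,36))]
bs=[("side",s(622,346),(95,60,20)),("side",s(698,465),(95,-60,20)),("side",s(412,552),(-95,-60,20)),("side",s(346,425),(-95,60,20)),("side",s(573,357),(50,34,38)),("side",s(470,468),(-45,-34,38))]
for o in(bt+bs,bt,bs): 
  r=fit(o,[480,150,0,-.1]);print(np.round(r.fun.reshape(-1,2),1).tolist())
print("pins",tri(t(63,367),s(573,360)),tri(t(152,505),s(470,470)))
d=np.load("pics/top0d.npy")
for n,(u,v) in dict(house=(364,175),plate=(350,190),stand=(213,174),head=(358,212),ctr=(260,190)).items():
    o,r=ray("top",(u,v));print(n,(o+r*np.median(d[v-1:v+2,u-1:u+2])).round(1))
E
```

```text
[ 640.8 -216.5   -0. ] -7.19 rms px 0.43
[[-0.0, -0.5], [0.3, 0.5], [0.3, -0.1], [-0.4, -0.3], [-0.1, 0.2], [-0.1, 0.0], [0.7, 0.1], [0.4, -0.2], [-0.0, -0.8], [0.3, 0.6], [0.3, -0.2], [-0.9, 0.6], [-0.9, 0.0]]
[ 641.  -216.7   -1.4] -6.92 rms px 0.27
[[-0.2, -0.3], [0.2, 0.5], [0.4, -0.2], [-0.3, -0.2], [-0.2, 0.3], [0.0, -0.0]]
[ 642.6 -213.9   -4.1] -7.79 rms px 0.5
[[0.7, -0.1], [0.3, -0.5], [-0.1, -0.6], [0.4, 0.8], [0.3, -0.0], [-0.9, 0.5], [-0.7, -0.1]]
narrow hole (array([ 590.63884072, -244.28147982,    9.17150783]), np.float64(2.224964114141352))
[649.9 201.5  -1.1] -0.48 rms px 0.59
[[0.1, -0.2], [-0.9, -0.2], [-0.6, 0.2], [-0.2, -0.1], [0.6, 0.4], [0.8, 0.3], [0.2, -0.9], [0.5, -0.5], [-0.2, -0.6], [-0.6, -0.7], [0.1, 1.2], [0.4, 1.3]]
[649.6 201.1   1.3] -0.47 rms px 0.46
[[0.1, -0.3], [-0.8, -0.3], [-0.5, 0.2], [-0.2, -0.1], [0.6, 0.3], [0.9, 0.3]]
[655.1 215.  -15. ] -0.59 rms px 0.67
[[-0.0, -0.7], [0.1, -0.5], [-0.1, -0.8], [-0.4, -0.7], [-0.0, 1.3], [0.4, 1.3]]
pins (array([700.05959424, 235.82168416,  39.65665322]), np.float64(0.03848260071997549)) (array([604.19901305, 169.52236213,  40.6953742 ]), np.float64(0.427166255437566))
house [ 652.3 -216.9   48.4]
plate [ 616.9 -184.5    8.7]
stand [649.3 200.9  21.6]
head [ 550.  -201.4   46. ]
ctr [611.2  69.    0.9]
```

Candidates for the bar: silver at top (361,183) and yellow at (377,272); the aluminium/steel one with the black head is meant. For the stand: dark at (213,174) and red at (237,285); I choose the dark one. The crop shows the wide hole at the bar's upper left (352,163), the narrow hole at (371,199), and pins at (200,154) and (223,189). The measured heights (8.7, 48.4, 21.6, about 39) match the text.

```bash
python3 -m jog '1 0 0 0 0 0 1; 1 0 0 0 0 0 1; 1 0 0 0 0 0 1; 1 0 0 0 0 0 0.95' >/dev/null
python3 -m jog '1 0.71 -0.65 0 0 0 0; 1 0.71 -0.65 0 0 0 0; 1 0.71 -0.65 0 0 0 0; 1 0.71 -0.65 0 0 0 0; 1 0.71 -0.65 0 0 0 0' >/dev/null
python3 -m jog '1 0.71 -0.65 0 0 0 0; 1 0.71 -0.65 0 0 0 0; 1 0.71 -0.65 0 0 0 0; 1 0.71 -0.65 0 0 0 0; 1 0.71 -0.65 0 0 0 0' 
python3 -m jog '1 0.71 -0.65 0 0 0 0; 1 0.71 -0.65 0 0 0 0; 1 0.71 -0.65 0 0 0 0; 1 0.71 -0.65 0 0 0 0; 1 0.71 -0.65 0 0 0 0' >/dev/null
python3 -m jog '1 0.71 -0.65 0 0 0 0; 1 0.71 -0.65 0 0 0 0; 1 0.71 -0.65 0 0 0 0; 1 0.71 -0.65 0 0 0 0; 1 0.71 -0.65 0 0 0 0' >/dev/null
python3 -m jog '1 0 0 0 0 0 0; 1 0 0 0 0 0 0'
```

```text
t: 1.27
tool_pos: [400.7, -382.7, 249.8]
orientation: [-180.0, 0.0, -7.1]
force: [-0.6, -0.5, 0.0]
finger_gap: 1.0
grasp_force: 0.0
t: 2.27
tool_pos: [635.9, -215.5, 249.0]
orientation: [-180.0, 0.1, -7.0]
force: [0.1, 0.5, 0.4]
finger_gap: 0.998
grasp_force: 0.0
```

```bash
python3 -m jog '1 0 0 0.9 0 0 0; 1 0 0 0.9 0 0 0; 1 0 0 0.9 0 0 0; 1 0 0 0.9 0 0 0; 1 0 0 0.9 0 0 0' >/dev/null
python3 -m jog '1 0 0 0.9 0 0 0; 1 0 0 0.9 0 0 0; 1 0 0 0.5 0 0 0; 1 0 0 0.27 0 0 0; 1 0 0 0 0 0 0'
python3 -m jog '-1 0 0 0 0 0 0; -1 0 0 0 0 0 0; -1 0 0 0 0 0 0; -1 0 0 0 0 0 0; -1 0 0 0 0 0 0' 60
python3 -m jog '-1 0 0 0 0 0 0; -1 0 0 0 0 0 0; -1 0 0 0 0 0 0; -1 0 0 0 0 0 0; -1 0 0 0 0 0 0'
```

```text
t: 3.1
tool_pos: [634.0, -216.9, 36.2]
orientation: [-180.0, 0.2, -7.1]
force: [0.2, 0.9, -0.1]
finger_gap: 1.003
grasp_force: 0.0
t: 3.52
tool_pos: [635.6, -216.8, 39.0]
orientation: [180.0, -0.1, -7.1]
force: [1.7, 0.5, 2.2]
finger_gap: 0.341
grasp_force: 60.4
t: 3.93
tool_pos: [635.6, -216.8, 39.0]
orientation: [180.0, -0.1, -7.1]
force: [-0.9, -0.5, 7.5]
finger_gap: 0.339
grasp_force: 61.4
```

```bash
python3 -m jog '-1 0 0 -0.1 0 0 0; -1 0 0 -0.3 0 0 0; -1 0 0 -0.5 0 0 0; -1 0 0 -0.7 0 0 0; -1 0 0 -0.7 0 0 0' 80
python3 -m jog '-1 0 0 -0.7 0 0 0; -1 0 0 -0.7 0 0 0; -1 0 0 -0.5 0 0 0; -1 0 0 -0.3 0 0 0; -1 0 0 0 0 0 0'
```

```text
t: 4.35
tool_pos: [634.7, -216.3, 107.5]
orientation: [-180.0, 0.1, -7.1]
force: [-0.4, -1.0, -5.3]
finger_gap: 0.335
grasp_force: 79.4
t: 4.77
tool_pos: [635.7, -216.8, 175.2]
orientation: [180.0, -0.1, -7.1]
force: [0.2, 0.2, -6.9]
finger_gap: 0.336
grasp_force: 79.6
```

```bash
python3 -m jog '-1 0 0 0 0 0 -0.55; -1 0 0 0 0 0 -0.55; -1 0.18 -0.3 0 0 0 0; -1 0 -0.6 0 0 0 0; -1 0 -0.7 0 0 0 0' >/dev/null
python3 -m jog '-1 0 -0.8 0 0 0 0; -1 0 -0.8 0 0 0 0; -1 0 -0.8 0 0 0 0; -1 0 -0.8 0 0 0 0; -1 0 -0.8 0 0 0 0' >/dev/null
python3 -m jog '-1 0 -0.8 0 0 0 0; -1 0 -0.8 0 0 0 0; -1 0 -0.8 0 0 0 0; -1 0 -0.8 0 0 0 0; -1 0 -0.8 0 0 0 0' >/dev/null
python3 -m jog '-1 0 -0.8 0 0 0 0; -1 0 -0.8 0 0 0 0; -1 0 -0.8 0 0 0 0; -1 0 -0.8 0 0 0 0; -1 0 -0.6 0 0 0 0' >/dev/null
python3 -m jog '-1 0 -0.4 0 0 0 0; -1 0 -0.17 0 0 0 0; -1 0 0 0 0 0 0; -1 0 0 0 0 0 0'
python3 -m jog '-1 0 0 0.8 0 0 0; -1 0 0 0.8 0 0 0; -1 0 0 0.3 0 0 0; -1 0 0 0 0 0 0; -1 0 0 0 0 0 0'
python3 - <<'E'
from h import *
o=np.zeros((600,800,3),np.uint8)
t,_=optics.camera("top");s,_=optics.camera("side");cv2.imwrite("pics/t1.png",t);cv2.imwrite("pics/s1.png",s)
o[:480,:380]=crop(t,170,120,95,120,4);o[:480,390:]=crop(s,236,110,102,120,4)[:, :410][:,:410] if 0 else np.pad(crop(s,236,110,102,120,4),((0,0),(0,2),(0,0)))
cv2.imwrite("pics/c2.png",o)
E
```

```text
t: 6.77
tool_pos: [644.1, 202.0, 172.6]
orientation: [180.0, 0.0, -0.5]
force: [-0.3, -0.4, -6.0]
finger_gap: 0.342
grasp_force: 79.9
t: 7.18
tool_pos: [644.4, 201.8, 116.5]
orientation: [180.0, 0.0, -0.5]
force: [0.6, -0.1, -4.3]
finger_gap: 0.333
grasp_force: 79.7
```

View pics/c2.png

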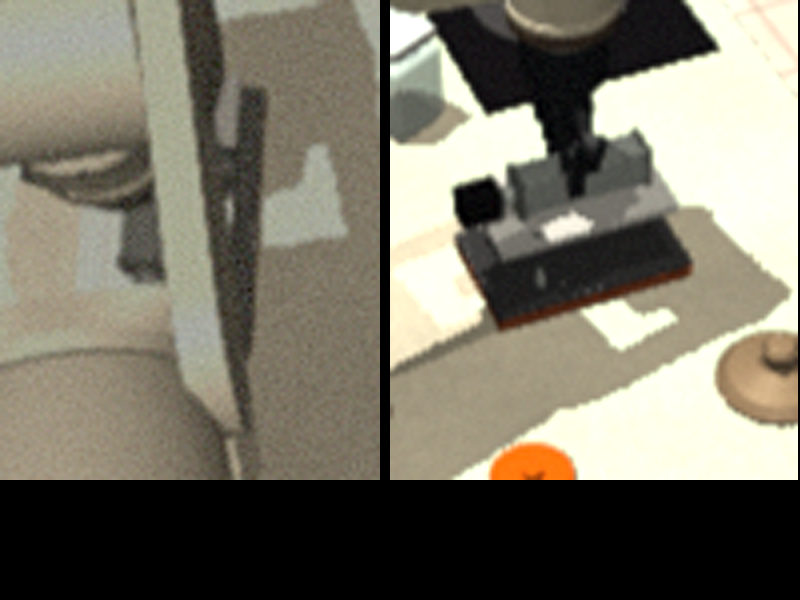

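```bash
python3 - <<'E'
from h import *
s=cv2.imread("pics/s1.png")
cv2.imwrite("pics/c3.png",cv2.convertScaleAbs(crop(s,248,138,66,56,10),alpha=1.3)[:560,:660])
E
```

```text
(no output)
```

View pics/c3.png

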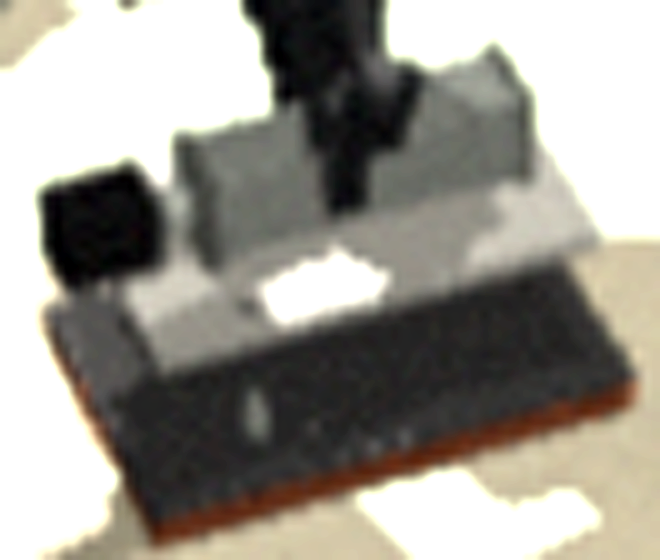

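```bash
cat >> m.py <<'E'
def fitz(obs,g,z):
    def f(q):
        c,s=np.cos(q[2]),np.sin(q[2]);r=[]
        for n,uv,P in obs:
            r+=list(proj(n,np.array([c*P[0]-s*P[1]+q[0],s*P[0]+c*P[1]+q[1],P[2]+z]))-uv)
        return np.array(r)
    r=least_squares(f,g);print(z,np.round(r.x[:2],1),np.degrees(r.x[2]).round(2),np.round(r.fun.reshape(-1,2),1).tolist())
E
python3 - <<'E'
from m import *
s=lambda x,y:S(x-300,y,285,230)
print("bar at start, side"); fitz([("side",s(503,239),(-45,-34,8)),("side",s(441,287),(-85,-50,4)),("side",s(751,217),(85,-50,4)),("side",s(686,70),(70,15,48)),("side",s(706,118),(70,-15,48)),("side",s(486,166),(-55,-15,48)),("side",s(468,125),(-55,15,48))],[640,-216,-.1],0)
s=lambda x,y:S(x-300,y-310,245,150)
print("stand start, side");fitz([("side",s(622,346),(95,60,20)),("side",s(698,465),(95,-60,20)),("side",s(412,552),(-95,-60,20)),("side",s(346,425),(-95,60,20)),("side",s(573,357),(50,34,38)),("side",s(470,468),(-45,-34,38))],[650,200,0],0)
s=lambda x,y:(248+(x+.5)/10-.5,138+(y+.5)/10-.5)
print("now stand");fitz([("side",s(155,543),(-95,-60,0)),("side",s(632,405),(95,-60,0)),("side",s(155,515),(-95,-60,20)),("side",s(635,380),(95,-60,20)),("side",s(48,315),(-95,60,20)),("side",s(257,387),(-45,-34,38))],[650,200,0],0)
print("now bar")
for z in(76,78,80):fitz([("side",s(160,378),(-85,-50,0)),("side",s(600,240),(85,-50,4)),("side",s(495,45),(70,15,48)),("side",s(525,92),(70,-15,48)),("side",s(207,190),(-55,-15,48)),("side",s(180,135),(-55,15,48))],[650,200,0],z)
E
```

```text
bar at start, side
0 [ 641.  -216.5] -7.76 [[0.6, -0.0], [0.2, -0.4], [-0.0, -0.6], [0.5, 0.7], [0.4, -0.1], [-0.9, 0.5], [-0.8, -0.1]]
stand start, side
0 [649.3 200.5] -0.5 [[0.1, -0.9], [0.5, -0.5], [-0.3, -0.6], [-0.7, -0.7], [0.1, 1.2], [0.3, 1.3]]
now stand
0 [650.  202.1] -0.75 [[0.1, 1.0], [0.5, 0.5], [-0.1, -0.1], [0.3, -0.9], [-0.7, -1.4], [-0.1, 0.6]]
now bar
76 [649.6 203.4] -0.23 [[0.4, -0.3], [0.5, -0.3], [0.0, 0.0], [0.4, 0.4], [-0.4, -0.1], [-0.8, 0.2]]
78 [648.8 201.3] -0.2 [[0.4, -0.2], [0.5, -0.3], [0.0, 0.0], [0.4, 0.4], [-0.5, -0.1], [-0.9, 0.2]]
80 [647.9 199.3] -0.18 [[0.3, -0.2], [0.5, -0.3], [0.0, -0.0], [0.4, 0.4], [-0.5, -0.1], [-0.9, 0.2]]
```

The side view shows the plate over the stand: plate corner at (264,175), stand corner at (263,190), thin pin tip at (273,176). Both agree to about 1 mm, so I lower it while watching the force.

```bash
python3 -m jog '-1 0 0 0.5 0 0 0; -1 0 0 0.5 0 0 0; -1 0 0 0.2 0 0 0; -1 0 0 0 0 0 0; -1 0 0 0 0 0 0' 50
python3 -m jog '-1 0 0 0.1 0 0 0; -1 0 0 0.1 0 0 0; -1 0 0 0 0 0 0'
python3 -m jog '-1 0 0 0.1 0 0 0; -1 0 0 0.1 0 0 0; -1 0 0 0 0 0 0'
```

```text
t: 7.7
tool_pos: [644.6, 202.5, 80.9]
orientation: [-180.0, -0.0, -0.5]
force: [1.8, 1.3, -5.8]
finger_gap: 0.338
grasp_force: 79.9
t: 7.95
tool_pos: [644.2, 202.4, 73.9]
orientation: [-180.0, -0.0, -0.5]
force: [-0.5, -0.4, -5.7]
finger_gap: 0.334
grasp_force: 79.9
t: 8.2
tool_pos: [644.0, 202.4, 67.3]
orientation: [180.0, 0.0, -0.5]
force: [0.8, 0.7, -6.8]
finger_gap: 0.339
grasp_force: 79.9
```

```bash
python3 -m jog '-1 0 0 0.1 0 0 0; -1 0 0 0 0 0 0; -1 0 0 0 0 0 0'
python3 -m jog '-1 0 0 0.1 0 0 0; -1 0 0 0 0 0 0; -1 0 0 0 0 0 0'
python3 -m jog '-1 0 0 0.05 0 0 0; -1 0 0 0 0 0 0; -1 0 0 0 0 0 0'
```

```text
t: 8.45
tool_pos: [644.2, 202.4, 64.8]
orientation: [-180.0, 0.0, -0.5]
force: [-0.4, 0.1, -5.8]
finger_gap: 0.332
grasp_force: 79.9
t: 8.7
tool_pos: [644.2, 202.4, 61.8]
orientation: [-180.0, 0.0, -0.5]
force: [0.4, 0.3, -6.3]
finger_gap: 0.337
grasp_force: 79.9
t: 8.95
tool_pos: [644.2, 202.5, 60.4]
orientation: [-180.0, 0.0, -0.5]
force: [-0.2, -0.7, -6.4]
finger_gap: 0.339
grasp_force: 79.9
```

```bash
python3 -m jog '-1 0 0 0.05 0 0 0; -1 0 0 0 0 0 0; -1 0 0 0 0 0 0'
python3 -m jog '-1 0 0 0.05 0 0 0; -1 0 0 0 0 0 0; -1 0 0 0 0 0 0'
```

```text
t: 9.2
tool_pos: [644.3, 202.5, 59.1]
orientation: [-180.0, -0.0, -0.5]
force: [0.4, 0.9, -4.1]
finger_gap: 0.339
grasp_force: 80.1
t: 9.45
tool_pos: [644.3, 202.5, 59.0]
orientation: [-180.0, -0.1, -0.5]
force: [-9.0, -2.3, 13.6]
finger_gap: 0.335
grasp_force: 82.4
```

```bash
python3 -m jog '1 0 0 0 0 0 0; 1 0 0 0 0 0 0; 1 0 0 0 0 0 0; 1 0 0 0 0 0 0; 1 0 0 0 0 0 0'
python3 -m jog '1 0 0 -0.3 0 0 0; 1 0 0 -0.7 0 0 0; 1 0 0 -0.7 0 0 0; 1 0 0 -0.7 0 0 0; 1 0 0 -0.6 0 0 0'
python3 -m jog '1 -0.8 0 0 0 0 0; 1 -0.8 0 0 0 0 0; 1 -0.8 0 0 0 0 0; 1 0 0 0 0 0 0'
python3 - <<'E'
from h import *
t,d=optics.camera("top");s,e=optics.camera("side");cv2.imwrite("pics/t2.png",t);cv2.imwrite("pics/s2.png",s)
np.save("pics/s2d.npy",e)
o=np.zeros((600,800,3),np.uint8)
o[:]=0
c=cv2.convertScaleAbs(crop(s,240,125,80,60,10),alpha=1.3);cv2.imwrite("pics/c4.png",c)
E
```

```text
t: 9.87
tool_pos: [644.2, 202.4, 57.4]
orientation: [-180.0, 0.0, -0.5]
force: [0.3, 0.5, -0.2]
finger_gap: 0.994
grasp_force: 0.0
t: 10.28
tool_pos: [644.4, 202.5, 149.7]
orientation: [-180.0, -0.1, -0.5]
force: [-0.0, -0.0, 0.5]
finger_gap: 0.997
grasp_force: 0.0
t: 10.62
tool_pos: [569.2, 203.4, 148.4]
orientation: [-180.0, 0.0, -0.4]
force: [-0.9, 0.5, 0.2]
finger_gap: 0.999
grasp_force: 0.0
```

View pics/c4.png

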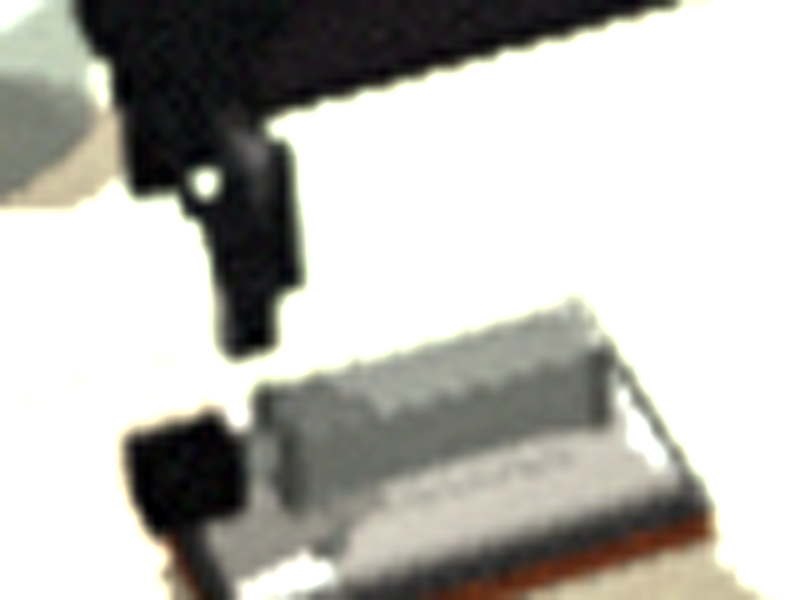

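```bash
python3 - <<'E'
from h import *
d=np.load("pics/s2d.npy")
for n,(u,v) in dict(house=(290,160),house2=(275,165),plate=(285,174),plate2=(300,171),plate3=(263,178)).items():
    o,r=ray("side",(u,v));print(n,(o+r*np.median(d[v-1:v+2,u-1:u+2])).round(1))
E
python3 -m jog '1 -0.25 0 0.6 0 0 0; 1 0 0 0.8 0 0 0; 1 0 0 0.8 0 0 0; 1 0 0 0 0 0 0; 1 0 0 0 0 0 0'
```

```text
house [682.5 196.   69. ]
house2 [622.2 192.6  69.5]
plate [653.3 174.4  28.7]
plate2 [710.4 168.   27.8]
plate3 [572.4 188.5  27.1]
t: 11.13
tool_pos: [565.0, 203.0, 81.1]
orientation: [180.0, 0.1, -0.5]
force: [-0.4, -0.0, 0.6]
finger_gap: 1.001
grasp_force: 0.0
```

```bash
python3 -m jog '1 -0.1 -0.01 0.5 0 0 0; 1 0 0 0.4 0 0 0; 1 0 0 0 0 0 0; 1 0 0 0 0 0 0'
python3 -m jog '-1 0 0 0 0 0 0; -1 0 0 0 0 0 0; -1 0 0 0 0 0 0; -1 0 0 0 0 0 0; -1 0 0 0 0 0 0' 25
python3 -m jog '-1 0 0 0 0 0 0; -1 0 0 0 0 0 0; -1 0 0 0 0 0 0'
```

```text
t: 11.47
tool_pos: [562.0, 203.4, 54.9]
orientation: [-180.0, 0.0, -0.5]
force: [-0.7, 0.2, -0.3]
finger_gap: 1.0
grasp_force: 0.0
t: 11.88
tool_pos: [562.0, 203.5, 55.0]
orientation: [-180.0, -0.0, -0.5]
force: [-4.2, -10.1, 17.7]
finger_gap: 0.309
grasp_force: 29.1
t: 12.13
tool_pos: [562.0, 203.4, 55.1]
orientation: [-180.0, -0.0, -0.5]
force: [-1.4, -2.3, 5.5]
finger_gap: 0.307
grasp_force: 26.5
```

```bash
python3 -m jog '-1 -0.1 0 0 0 0 0; -1 -0.2 0 0 0 0 0; -1 -0.2 0 0 0 0 0; -1 0 0 0 0 0 0' 30
python3 -m jog '-1 -0.2 0 0 0 0 0; -1 -0.2 0 0 0 0 0; -1 -0.2 0 0 0 0 0; -1 -0.2 0 0 0 0 0; -1 -0.2 0 0 0 0 0'
python3 -m jog '-1 -0.2 0 0 0 0 0; -1 -0.2 0 0 0 0 0; -1 -0.2 0 0 0 0 0; -1 -0.2 0 0 0 0 0; -1 0 0 0 0 0 0'
```

```text
t: 12.47
tool_pos: [546.5, 203.6, 55.1]
orientation: [-180.0, -0.1, -0.5]
force: [1.8, -1.9, 3.8]
finger_gap: 0.305
grasp_force: 30.0
t: 12.88
tool_pos: [517.2, 203.9, 55.1]
orientation: [-180.0, -0.1, -0.5]
force: [6.1, -0.2, 2.9]
finger_gap: 0.308
grasp_force: 30.0
t: 13.3
tool_pos: [492.6, 204.2, 55.0]
orientation: [-180.0, -0.1, -0.5]
force: [3.3, -0.7, 4.3]
finger_gap: 0.308
grasp_force: 30.0
```

```bash
python3 -m jog '-1 -0.2 0 -0.01 0 0 0; -1 -0.2 0 0 0 0 0; -1 -0.2 0 0 0 0 0; -1 0 0 0 0 0 0'
python3 -m jog '-1 -0.05 0 0 0 0 0; -1 0 0 0 0 0 0; -1 0 0 0 0 0 0'
python3 -m jog '-1 -0.03 0 0 0 0 0; -1 0 0 0 0 0 0; -1 0 0 0 0 0 0'
```

```text
t: 13.63
tool_pos: [474.7, 204.3, 55.0]
orientation: [-180.0, -0.1, -0.5]
force: [3.8, -0.4, 1.1]
finger_gap: 0.306
grasp_force: 30.5
t: 13.88
tool_pos: [473.8, 204.3, 55.0]
orientation: [-180.0, -0.0, -0.5]
force: [4.3, 0.8, 4.0]
finger_gap: 0.302
grasp_force: 30.5
t: 14.13
tool_pos: [472.9, 204.3, 55.0]
orientation: [-180.0, -0.0, -0.5]
force: [5.0, 0.4, 3.5]
finger_gap: 0.307
grasp_force: 30.5
```

```bash
python3 -m jog '-1 -0.03 0 -0.01 0 0 0; -1 0 0 0 0 0 0; -1 0 0 0 0 0 0'
python3 -m jog '-1 -0.02 0 0 0 0 0; -1 0 0 0 0 0 0; -1 0 0 0 0 0 0'
```

```text
t: 14.38
tool_pos: [471.9, 204.3, 55.0]
orientation: [-180.0, -0.0, -0.5]
force: [5.2, 0.9, 1.1]
finger_gap: 0.307
grasp_force: 30.3
t: 14.63
tool_pos: [471.3, 204.3, 55.1]
orientation: [-180.0, -0.0, -0.5]
force: [5.3, 0.8, -0.2]
finger_gap: 0.309
grasp_force: 30.2
```

```bash
python3 -m jog '-1 -0.03 0 0 0 0 0; -1 0 0 0 0 0 0; -1 0 0 0 0 0 0'
python3 -m jog '-1 -0.03 0 0 0 0 0; -1 0 0 0 0 0 0; -1 0 0 0 0 0 0'
```

```text
t: 14.88
tool_pos: [471.1, 204.3, 55.2]
orientation: [-180.0, -0.1, -0.5]
force: [12.4, 0.8, -2.5]
finger_gap: 0.307
grasp_force: 30.0
t: 15.13
tool_pos: [471.0, 204.4, 55.4]
orientation: [-180.0, -0.2, -0.5]
force: [18.9, 0.8, -6.6]
finger_gap: 0.307
grasp_force: 29.8
```

```bash
python3 -m jog '-1 0.03 0 0.01 0 0 0; -1 0 0 0 0 0 0; -1 0 0 0 0 0 0; -1 0 0 0 0 0 0'
python3 - <<'E'
from h import *
t,d=optics.camera("top");s,e=optics.camera("side");cv2.imwrite("pics/t3.png",t)
for n,(u,v) in dict(house=(290,160),house2=(275,165),plate=(285,174),plate2=(300,171),plate3=(263,178)).items():
    o,r=ray("side",(u,v));print(n,(o+r*np.median(e[v-1:v+2,u-1:u+2])).round(1))
cv2.imwrite("pics/c5.png",cv2.convertScaleAbs(crop(s,220,125,100,75,8),alpha=1.3))
print(sensors.state()["force"])
E
```

```text
t: 15.47
tool_pos: [471.1, 204.3, 55.0]
orientation: [-180.0, -0.1, -0.5]
force: [10.6, 0.2, -0.1]
finger_gap: 0.311
grasp_force: 31.0
house [682.1 195.1  69.9]
house2 [623.  194.8  67.3]
plate [654.3 176.8  26.2]
plate2 [709.6 166.2  29.6]
plate3 [571.3 185.2  30.5]
[10.47984292  0.45877409  0.37425709]
```

View pics/c5.png

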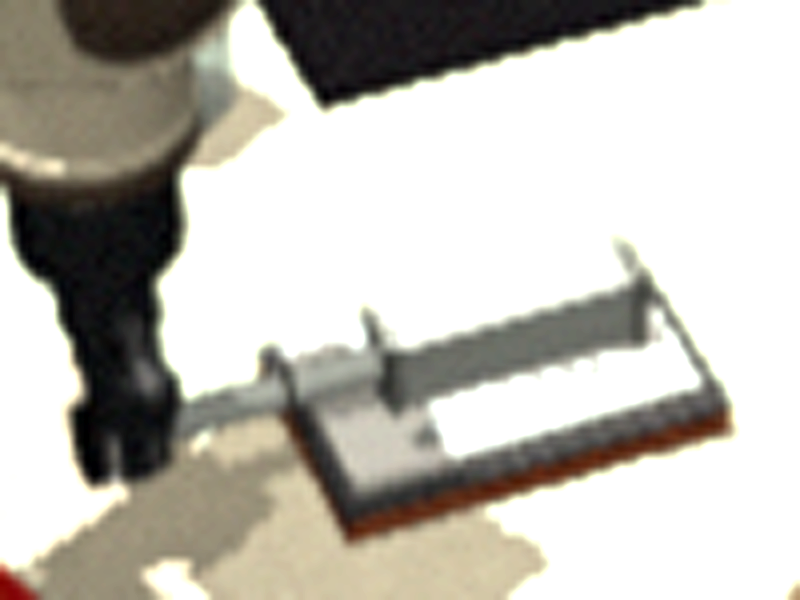

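The side view shows the tube fully out between (242,176) and (267,170), with the first-stop ring at (254,170) clear of the housing. The plate sits evenly on the stand. I'll do one last plane check by depth, then hand in.

```bash
python3 - <<'E'
from h import *
e=np.median([optics.camera("side")[1] for _ in range(5)],axis=0)
m=optics.camera_model("side")
P=[]
for x in range(-75,80,15):
  for y in(-44,-40,-36):
    if abs(x+45)<12: continue
    u,v=np.round(proj("side",np.array([649.5+x,202.5+y,28.]))).astype(int)
    o,r=ray("side",(u,v));P.append(o+r*e[v,u])
P=np.array(P);c=np.polyfit(P[:,0]-649.5,P[:,2],1);print("slope deg",np.degrees(np.arctan(c[0])),"z",c[1],"ends",np.polyval(c,[-85,85]))
print(sensors.state()["force"],sensors.state()["grasp_force"])
E
```

```text
slope deg -0.1443504793326426 z 28.442093106327707 ends [28.65624181 28.22794441]
[11.31389567  1.02790095 -0.59559783] 31.02863073348999
```

```bash
python3 -c "
from workcell import order
print(order.close_job())"
```

```text
the job is handed in; nothing more can be done
None
```

The bar is seated flush on the stand's pins, and the arm is holding the tube fully out at the second stop with the button pressed; I handed the job in about 16 s into the 64 s allowed and moved nothing else that I know of.

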